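# Hold the fruit cabinet's door ajar on its stay

## Robot

A 6-joint arm with a two-finger parallel gripper is mounted at the origin on a cart in front of the work surface, level with it; the furniture and walls round the work are solid. World frame = base frame: x ahead of the robot, y to its left, z up, the work surface at z = 0. Lengths are in m, angles in rad, forces in N, time in s.
With the tool pointing down it reaches from about 0.375 to 0.975 m from the base axis. Payload 3.8 kg.
Tool frame: the origin (TCP) lies between the finger pads; the fingertips stand 17 mm ahead of it and the grasp point (between the pads) lies 2 mm behind it; z points along the fingers, y is the line along which they close (so a half turn about z gives the same grasp; the last joint's range is limited). The gripper opens to 85 mm and grips with 20 to 120 N. Pads are 22 mm wide; open, the fingers measure 114 mm over their backs; the gripper's body (76 mm by 85 mm) begins 54 mm behind the grasp point. The pads swing forward as they close: fully open they stand 13 mm farther back than shut.
Start: joints at [1.148, 0.264, 1.604, -0, 1.274, -0.037], TCP at [0.254, 0.625, 0.248] pointing down, gripper open.
Joint ranges: [-2.63, 2.63], [-0.94, 2.18], [0.31, 2.57], [-1.31, 4.45], [0, 2.66], [-2.55, 2.55]. Speed limits (rad/s): [2.57, 2.57, 3.14, 3.14, 3.14, 3.14].

## Interface

Orientations are given as a rotation vector (axis times angle).
In Python, from workcell import bot gives the robot as it stands.
- The arm moves only by the tool play_rows, never from a script. Its argument "steps" is one flat list of numbers, 4 for each row, row after row: the shift along the tool's x, y, z in m, then the turn about the tool's z in rad. A call has 1 to 10 rows; each row is the pose to reach, as a shift and turn from the pose commanded when the call began, along the tool's axes at that moment; what a row does not reach only later rows make up. A row lasts 1/8 s, in which the tool goes at most 62.5 mm and 10.7 degrees, less where a joint would pass 70% of its speed; a pose out of reach is approached as far as the arm can. A call with a gripper value outside its range is refused whole. "jaw" is the closure in counts, from 0 (fully open) to 255 (shut), set as the call begins (left out, the last holds). The fingers move at their own pace and stop on an object; "grip_force" is the grip in N (left out, the last holds). Time passes only in rows, so rows that repeat a pose let the fingers close. It gives the time, the measured TCP pose, the force, the opening and the grip force at its end, in the units of the state.
- bot.read_state(): the state, without advancing time (a new reading comes with each control period).
- bot.read_camera(name): name is "scene" or "top" or "wrist"; returns a dict with "pixels" (384x512x3 uint8, blue, green, red), "mtx" (3x3 intrinsics, pixels), "R" (3x3) and "t" (3): a world point X has camera coordinates R X + t. Camera axes: x right, y down, z forward; pixel columns grow to the right and rows downward; lengths in m; the calibration is good to about 2 mm. The wrist camera is an equidistant fisheye: a pixel r from the principal point sees the ray r / f radians off the axis. A picture is of the moment at which its call begins. There is no depth.
- bot.finish_job(): hands the job in; it is judged then, once.
The state is a dict: "time": time; "q": joint angles; "joint_vel": joint speeds; "joint_torque": joint torques, N m; "tool_pos": TCP position; "tcp_rot": TCP orientation; "wrist_force": force on the tool from outside, world axes, zero at the start; "torque": the same for the moment, N m; "width": opening from 0.0 (shut) to 1.0 (fully open); "grip_force": force on a finger pad.
Only numpy, scipy, OpenCV 4.12 (cv2) and the standard library are available. Lean on these libraries where they do the work, as an engineer would, in place of code of your own. Each camera call takes 0.05 s, during which the arm holds its last target. There are 200 camera calls.

## Task

Set the little fruit cabinet to air: lift its stay bar by the black knob, push the sprung door open with it, and drop the hole ringed in red over the peg on the roof, pressed fully home so that the bar lies flat and holds the door ajar when you let go. Feel for the peg gently rather than forcing the bar down on it, do not fling the door wide, and leave the mug, the spice jar and the salt shaker where they stand.

Things in the scene. Friction and masses are not known exactly. Their poses are not given: they have to be found in the camera images.
- knob_mid (a point): Middle of the upright black knob on the free end of the stay bar: 18 mm across, 42 mm tall; its foot, the bar's top face, is 21 mm below this point. x axis along the bar outward, z the knob's axis. It stands 178 mm from the bar's pivot, at which the bar swivels about an upright axis (stiffly enough to stay put) and tips up freely, to 0.9 rad.
- red_hole (a point): Centre of the hole ringed in red, on the bar's underside; x axis along the bar outward. The aluminium bar is 23 mm wide, 5 mm thick and has three round 10.5 mm holes on its centre line, 60, 100 and 140 mm from the pivot; the red one is the middle one, 100 mm from the pivot and 78 mm from the knob.
- stay_pivot (a point): Point on the stay's upright swivel axis, at mid-thickness of the bar, on the door's top edge 195 mm from the door's hinge axis; it travels with the door.
- door_hinge (a point): Point on the door's upright hinge axis at the cabinet's front left corner, at the height of the middle of the bar when it lies flat; does not move.
- door (a joint): Door angle in rad: 0 shut, growing as the free (right-hand) end comes towards the robot. A spring shuts it: about 0.54 N m when shut, 0.72 N m at 0.3 rad (about 4 N along the bar). The red hole on the peg holds it at about 0.19 to 0.34 rad; the other two holes are some 0.2 rad less or more.
- stay (a joint): Tip-up angle of the stay bar in rad: 0 flat (underside 4 mm above the cabinet's roof, knob end level with the pivot), growing as the knob is lifted. At about 0.155 the bar rests on top of the peg near the red hole. With the spring's load on the peg the bar may not fall home of itself and needs a light push down. The peg must not be pressed with over 20 N.
- keeper: Slotted steel plate fixed on the cabinet's roof, 76 x 26 x 3 mm; origin at its centre on the roof (z 0.14), x along its slot, into the cabinet, z up. A brass peg is clamped on the slot's line (y = 0) anywhere within 12 mm either way of the origin: where is not measured. Peg: 8 mm thick to 14 mm above the roof, then tapering to 5.6 mm at its top, 19.5 mm above the roof.
- cabinet: The wooden fruit cabinet, fixed, 220 deep (x) x 300 wide (y) x 140 mm tall, origin under its centre; its front with the door faces its -x side, towards the robot. The door adds 16 mm in front.
- mug: White mug with dots, about 90 x 130 x 105 mm with its handle, origin under its centre; to be left alone.
- spice: Glass spice jar with black cap, 45 mm across, 105 mm tall, origin under its centre; to be left alone.
- salt: Salt shaker with grey top, 44 mm across, 90 mm tall, origin under its centre; to be left alone.

How it is judged:
By the outcome, as a careful person would: the job done as asked, in the order asked, and still so for the second after the job is handed in, with the robot touching nothing.
It also fails if it takes over 72 s, if anything falls off the work surface, if the arm or the gripper's body presses on something with over 40 N, if the wrist force passes 120 N, or if a joint passes its speed limit or range.

## Working session

There is one attempt and no reset: what is moved stays moved. The work goes in short steps, Python scripts to look and compute and a tool call to move; the robot and the scene stay as the last step left them, time stands still between calls to the robot, and variables do not carry over. Pictures are saved under pics/ and viewed, at most 10 in all, crops included, and the job is handed in when it is done.

Besides the shell and the picture viewer there is one more tool, called after "Request:" as a command line: name --argument value ..., lists and objects as JSON in quotes. play_rows: Moves the arm, as the interface text tells. Its arguments: {"type":"object","properties":{"steps":{"type":"array"},"jaw":{"type":"number"},"grip_force":{"type":"number"}},"required":["steps"]}

```bash
ls; mkdir -p pics; python3 - <<'E'
from workcell import bot
import cv2,pickle,numpy as np
s=bot.read_state(); print({k:np.round(v,3) for k,v in s.items()})
d={n:bot.read_camera(n) for n in("scene","top","wrist")}
pickle.dump(d,open('d0.pkl','wb'))
im=np.vstack([d["scene"]["pixels"]]);cv2.imwrite('pics/scene0.png',im);cv2.imwrite('pics/top0.png',d["top"]["pixels"])
for n in d: print(n,d[n]["mtx"].round(1).tolist(),d[n]["R"].round(3).tolist(),d[n]["t"].round(3).tolist())
E
```

```text
pics
{'time': np.float64(0.0), 'q': array([ 1.148,  0.265,  1.605,  0.   ,  1.274, -0.037]), 'joint_vel': array([ 0.001, -0.001,  0.   , -0.001,  0.   , -0.   ]), 'joint_torque': array([-1.0000e-03, -5.1511e+01, -3.6731e+01, -0.0000e+00,  1.3000e-02,
        0.0000e+00]), 'tool_pos': array([0.254, 0.625, 0.247]), 'tcp_rot': array([-6.020e-01, -3.083e+00,  3.000e-03]), 'wrist_force': array([ 0.685,  0.598, -0.957]), 'torque': array([ 0.017, -0.007, -0.005]), 'grip_force': np.float64(0.0), 'width': np.float64(0.999)}
scene [[446.8, 0.0, 247.0], [0.0, 446.8, 189.8], [0.0, 0.0, 1.0]] [[0.831, -0.556, -0.006], [-0.407, -0.601, -0.688], [0.379, 0.574, -0.726]] [-0.483, 0.204, 1.158]
top [[454.2, 0.0, 260.6], [0.0, 454.2, 192.0], [0.0, 0.0, 1.0]] [[-0.007, -1.0, 0.001], [-0.98, 0.007, -0.2], [0.2, -0.002, -0.98]] [-0.146, 0.502, 1.272]
wrist [[297.3, 0.0, 254.4], [0.0, 297.3, 192.9], [0.0, 0.0, 1.0]] [[0.376, 0.926, -0.002], [0.89, -0.361, 0.279], [0.258, -0.107, -0.96]] [-0.674, -0.036, 0.378]
```

View pics/scene0.png

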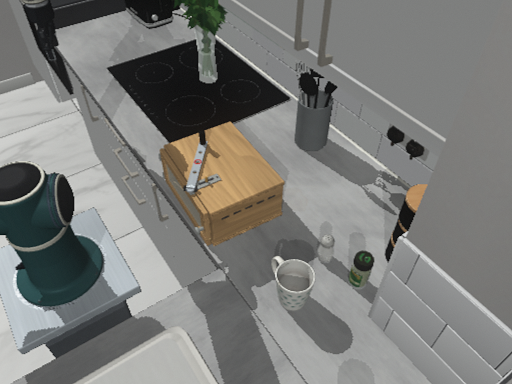

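View pics/top0.png

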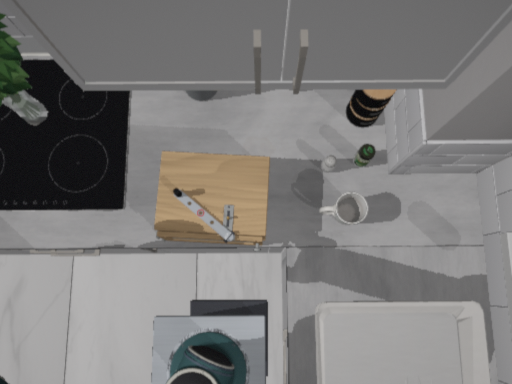

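The scene view shows the cabinet with the bar across its roof: knob near (202,137), pivot near (191,187). In the top view the knob is near (178,192), the red hole (200,212), the pivot (230,237), and the keeper (229,216). I'll enlarge both.

```bash
python3 - <<'E'
import cv2,pickle,numpy as np
d=pickle.load(open('d0.pkl','rb'))
a=d["top"]["pixels"][140:260,145:285]; b=d["scene"]["pixels"][115:250,150:300]
cv2.imwrite('pics/c_top.png',cv2.resize(a,None,fx=5,fy=5,interpolation=cv2.INTER_CUBIC)[:600])
cv2.imwrite('pics/c_scene.png',cv2.resize(b,None,fx=4.4,fy=4.4,interpolation=cv2.INTER_CUBIC))
E
```

```text
(no output)
```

View pics/c_top.png

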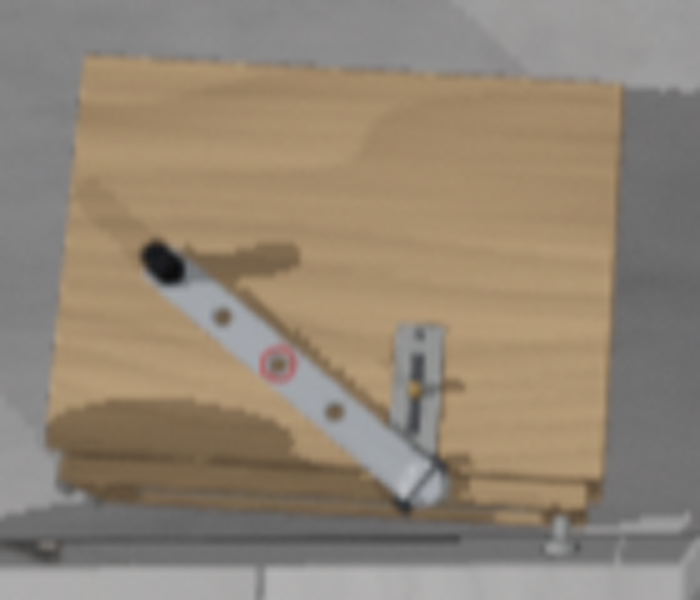

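View pics/c_scene.png

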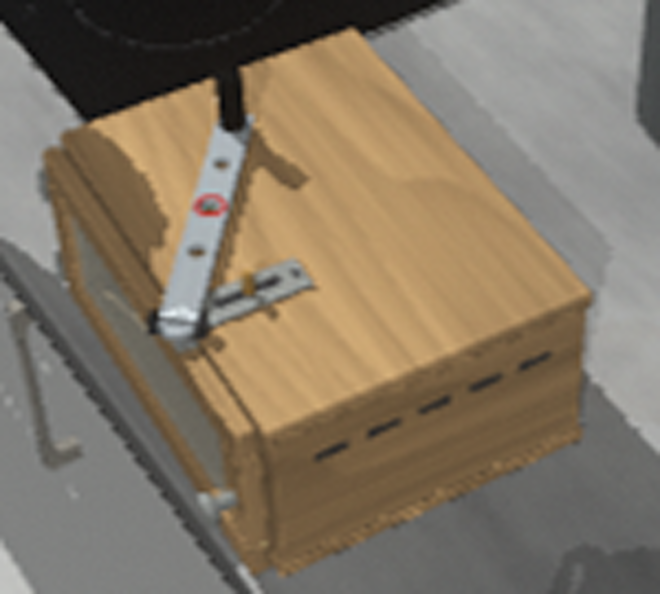

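The crops show the red hole at crop (278,364) top and (209,205) scene, the outer holes at (222,317)/(335,411) and (221,163)/(196,251), and the peg top at (415,386)/(249,275). Next I'll get positions from these.

```bash
cat > h.py <<'E'
import numpy as np
def ray(c,uv):
    u=np.linalg.solve(c["mtx"],[uv[0],uv[1],1.]); return -c["R"].T@c["t"], c["R"].T@u
def atz(c,uv,z):
    o,r=ray(c,uv); return o+r*(z-o[2])/r[2]
def tri(obs):
    A=np.zeros((3,3));b=np.zeros(3)
    for c,uv in obs:
        o,r=ray(c,uv); r=r/np.linalg.norm(r); P=np.eye(3)-np.outer(r,r); A+=P;b+=P@o
    return np.linalg.solve(A,b)
def proj(c,X):
    p=c["mtx"]@(c["R"]@np.array(X)+c["t"]); return p[:2]/p[2]
E
python3 - <<'E'
from h import *
import pickle
d=pickle.load(open('d0.pkl','rb'));T=d["top"];S=d["scene"]
t=lambda u,v:((u+.5)/5-.5+145,(v+.5)/5-.5+140)
s=lambda u,v:((u+.5)/4.4-.5+150,(v+.5)/4.4-.5+115)
for n,a,b,z in [("out",(222,317),(221,163),.149),("red",(278,364),(209,205),.149),("in",(335,411),(196,251),.149),("pegtop",(415,386),(249,275),.1595),("cBL",(85,55),(350,30),.14),("cBR",(621,83),(590,300),.14),("cFR",(603,478),(265,430),.14),("knobtop",(157,255),(228,72),.191),("keepfar",(420,325),(304,272),.143)]:
    print(n,tri([(T,t(*a)),(S,s(*b))]).round(4),atz(T,t(*a),z).round(4),atz(S,s(*b),z).round(4))
E
```

```text
out [0.4525 0.043  0.1468] [0.4525 0.0425 0.149 ] [0.451  0.0408 0.149 ]
red [0.4266 0.0124 0.1475] [0.4268 0.012  0.149 ] [0.4255 0.011  0.149 ]
in [ 0.4008 -0.0182  0.1466] [ 0.4013 -0.0187  0.149 ] [ 0.3989 -0.0203  0.149 ]
pegtop [ 0.4131 -0.0614  0.1547] [ 0.4129 -0.0619  0.1595] [ 0.4105 -0.0656  0.1595]
cBL [0.6016 0.1248 0.1352] [0.6018 0.1232 0.14  ] [0.5967 0.1198 0.14  ]
cBR [ 0.5852 -0.1725  0.1295] [ 0.5836 -0.1729  0.14  ] [ 0.5769 -0.1801  0.14  ]
cFR [ 0.3648 -0.1607  0.1412] [ 0.3656 -0.1609  0.14  ] [ 0.3646 -0.1596  0.14  ]
knobtop [0.4775 0.0707 0.1905] [0.4779 0.0705 0.191 ] [0.4767 0.0703 0.191 ]
keepfar [ 0.4491 -0.0628  0.1382] [ 0.4484 -0.0632  0.143 ] [ 0.4466 -0.067   0.143 ]
```

Positions agree with the given sizes: 40 mm hole pitch and bar top at z≈0.149. The knob is at (0.477, 0.0715, 0.170) with the bar heading 0.872. The pivot is at (0.362, -0.065) and the peg at (0.413, -0.062). Moving above the knob now.

Request:
play_rows --steps '[-0.03,-0.03,0,0.12,-0.07,-0.07,0,0.3,-0.11,-0.115,0,0.48,-0.155,-0.16,0,0.66,-0.2,-0.205,0,0.84,-0.245,-0.255,0,1.02,-0.29,-0.3,0,1.2,-0.335,-0.345,0,1.38,-0.38,-0.39,0,1.56,-0.414,-0.43,0,1.74]' --jaw 100 --grip_force 30

```text
time: 1.4
tool_pos: [0.476, 0.0696, 0.2483]
tcp_rot: [2.749, 1.52, 0.001]
wrist_force: [0.9, 0.1, -0.0]
width: 0.607
grip_force: 0.0
```

```bash
cat >> h.py <<'E'
from scipy.spatial.transform import Rotation as Ro
def to_tool(s,target,heading):
    R=Ro.from_rotvec(s["tcp_rot"]).as_matrix(); h=np.arctan2(R[1,0],R[0,0])
    dh=(h-heading+np.pi/2)%np.pi-np.pi/2
    return (R.T@(np.array(target)-s["tool_pos"])).round(4),round(dh,3),round(h,3),R.round(3)
E
python3 - <<'E'
from h import *
from workcell import bot
s=bot.read_state();print({k:np.round(v,3) for k,v in s.items()})
print(to_tool(s,[.477,.0715,.177],.872))
E
```

```text
{'time': np.float64(1.4), 'q': array([ 0.093, -0.11 ,  2.005,  0.   ,  1.246,  0.654]), 'joint_vel': array([-1.033,  0.128, -0.115,  0.   , -0.016,  0.402]), 'joint_torque': array([  4.864, -31.918, -35.052,  -0.092,   0.34 ,  -0.43 ]), 'tool_pos': array([0.476, 0.07 , 0.248]), 'tcp_rot': array([2.749e+00, 1.520e+00, 1.000e-03]), 'wrist_force': array([ 0.888,  0.052, -0.023]), 'torque': array([-0.037, -0.044, -0.033]), 'grip_force': np.float64(0.0), 'width': np.float64(0.607)}
(array([ 0.0021, -0.0002,  0.0713]), np.float64(0.138), np.float64(1.01), array([[ 0.532,  0.847,  0.001],
       [ 0.847, -0.532,  0.   ],
       [ 0.   ,  0.   , -1.   ]]))
```

Request:
play_rows --steps '[0,0,0.01,0.14,0,0,0.02,0.14,0,0,0.02,0.14,0,0,0.02,0.14]'

```text
time: 1.9
tool_pos: [0.4754, 0.0725, 0.2283]
tcp_rot: [-2.843, -1.336, 0.0]
wrist_force: [-0.3, 0.9, -0.2]
width: 0.608
grip_force: 0.0
```

```bash
python3 - <<'E'
from h import *
from workcell import bot
import cv2
c=bot.read_camera("wrist");cv2.imwrite('pics/w1.png',c["pixels"])
s=bot.read_state();print(s["time"],s["tool_pos"],s["wrist_force"].round(2),s["width"])
print(to_tool(s,[.477,.0715,.177],.872))
E
```

```text
1.95 [0.47561956 0.0725092  0.22856492] [-0.78  0.19 -0.51] 0.6061728516735166
(array([0.0001, 0.0017, 0.0516]), np.float64(0.007), np.float64(0.879), array([[ 0.638,  0.77 ,  0.   ],
       [ 0.77 , -0.638,  0.   ],
       [ 0.   ,  0.   , -1.   ]]))
```

View pics/w1.png

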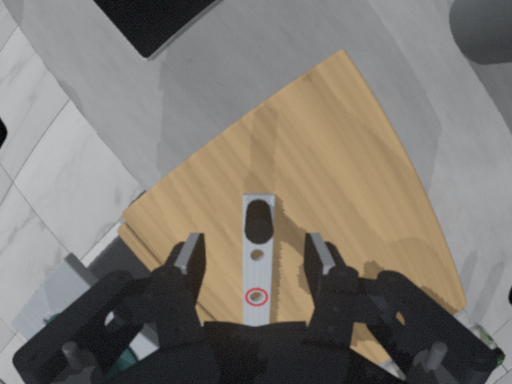

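The wrist view shows the knob at (259,220), midway between the open fingers, with the bar straight down the image. Descending and closing.

Request:
play_rows --steps '[0,0.001,0.015,0,0,0.0015,0.03,0,0,0.0015,0.043,0,0,0.0015,0.051,0,0,0.0015,0.051,0,0,0.0015,0.051,0]'

```text
time: 2.7
tool_pos: [0.4771, 0.0706, 0.1776]
tcp_rot: [2.845, 1.332, 0.001]
wrist_force: [0.2, -1.2, 0.2]
width: 0.609
grip_force: 0.0
```

Request:
play_rows --steps '[0,0,0,0,0,0,0,0,0,0,0,0,0,0,0,0,0,0,0,0,0,0,0,0]' --jaw 255 --grip_force 30

```text
time: 3.45
tool_pos: [0.4771, 0.0708, 0.1775]
tcp_rot: [2.845, 1.332, 0.001]
wrist_force: [1.2, 0.2, 1.0]
width: 0.199
grip_force: 30.2
```

```bash
cat > plan.py <<'E'
from h import *
from scipy.optimize import brentq
yaw=-.057; ex=np.array([np.cos(yaw),np.sin(yaw)]); ey=np.array([-ex[1],ex[0]])
P0=np.array([.362,-.0648]); H=P0+.195*ey; peg=np.array([.413,-.0619])
piv=lambda th: H-.195*(np.cos(th)*ey+np.sin(th)*ex)
def knob(th,phi,tau,off=.0285): # point off above bar mid plane on knob axis
    r=.178*np.cos(tau)-off*np.sin(tau); p=piv(th)+r*np.array([np.cos(phi),np.sin(phi)])
    return np.r_[p,.1465+.178*np.sin(tau)+off*np.cos(tau)]
thp=brentq(lambda t:np.linalg.norm(piv(t)-peg)-.1,.05,.6)
v=peg-piv(thp); phip=np.arctan2(v[1],v[0])
E
python3 - <<'E'
from plan import *
from workcell import bot
s=bot.read_state();print(s["time"],s["tool_pos"].round(4),s["wrist_force"].round(2),s["width"],s["grip_force"])
print("target th",thp,"phi",phip,"knob0",knob(0,.872,0))
h0=to_tool(s,[0,0,0],.872)[2]; R=np.array([[np.cos(h0),np.sin(h0),0],[np.sin(h0),-np.cos(h0),0],[0,0,-1]])
b=knob(0,.872,0)
for th,phi,tau in [(0,.872,.15),(0,.872,.3),(.1,.65,.3),(.2,.4,.3),(.28,.2,.3),(.28,phip,.3),(thp,phip,.3),(thp,phip,.17),(thp,phip,0)]:
    k=knob(th,phi,tau); print(round(th,3),round(phi,3),tau,k.round(4),(R.T@(k-b)).round(4),round(.872-phi,3))
E
```

```text
3.45 [0.4771 0.0708 0.1775] [1.21 0.24 0.95] 0.1994139486547663 30.195031743496656
target th 0.25531178351838935 phi -0.06220288481053053 knob0 [0.47650679 0.07147984 0.175     ]
0 0.872 0.15 [0.4725 0.0667 0.2013] [-0.0063 -0.     -0.0263] 0.0
0 0.872 0.3 [0.466  0.0589 0.2263] [-0.0164 -0.0001 -0.0513] 0.0
0.1 0.65 0.3 [0.4713 0.0351 0.2263] [-0.0313  0.0193 -0.0513] 0.222
0.2 0.4 0.3 [0.4724 0.0042 0.2263] [-0.0543  0.0399 -0.0513] 0.472
0.28 0.2 0.3 [ 0.467  -0.022   0.2263] [-0.0779  0.0526 -0.0513] 0.672
0.28 -0.062 0.3 [ 0.4699 -0.0642  0.2263] [-0.1084  0.0818 -0.0513] 0.934
0.255 -0.062 0.3 [ 0.4745 -0.0657  0.2263] [-0.1067  0.0863 -0.0513] 0.934
0.255 -0.062 0.17 [ 0.4835 -0.0663  0.2047] [-0.1014  0.0936 -0.0297] 0.934
0.255 -0.062 0 [ 0.4908 -0.0667  0.175 ] [-0.097   0.0995  0.    ] 0.934
```

Grasp is good: 17 mm opening at 30 N. Lifting the bar.

Request:
play_rows --steps '[-0.001,0,-0.006,0,-0.0025,0,-0.013,0,-0.004,0,-0.02,0,-0.0065,0,-0.027,0,-0.0085,0,-0.033,0,-0.011,0,-0.039,0,-0.0135,0,-0.045,0,-0.0165,0,-0.051,0,-0.0165,0,-0.051,0]'

```text
time: 4.58
tool_pos: [0.4659, 0.0576, 0.2286]
tcp_rot: [2.845, 1.332, -0.001]
wrist_force: [-1.2, 0.1, -3.0]
width: 0.196
grip_force: 29.7
```

Request:
play_rows --steps '[-0.003,0.004,0,0.044,-0.006,0.008,0,0.09,-0.009,0.0115,0,0.135,-0.012,0.0155,0,0.18,-0.015,0.0195,0,0.222,-0.0195,0.0235,0,0.27,-0.024,0.0275,0,0.32,-0.0285,0.0315,0,0.37,-0.033,0.036,0,0.42,-0.038,0.04,0,0.472]'

```text
time: 5.82
tool_pos: [0.4727, 0.0026, 0.2283]
tcp_rot: [3.078, 0.625, 0.0]
wrist_force: [3.8, 1.4, -0.6]
width: 0.196
grip_force: 29.9
```

```bash
python3 - <<'E'
from plan import *
from workcell import bot
s=bot.read_state();print(s["time"],s["tool_pos"].round(4),s["wrist_force"].round(2),s["torque"].round(2),s["width"])
h0=to_tool(s,[0,0,0],0)[2]; R=np.array([[np.cos(h0),np.sin(h0),0],[np.sin(h0),-np.cos(h0),0],[0,0,-1]])
b=knob(.2,.4,.3)
for th,phi,tau in [(.24,.3,.3),(.28,.2,.3),(.28,.12,.3),(.28,.03,.3),(.28,phip,.3)]:
    k=knob(th,phi,tau); print(round(th,3),round(phi,3),tau,k.round(4),(R.T@(k-b)).round(4),round(.4-phi,3))
E
```

```text
5.825 [0.4727 0.0026 0.2283] [ 3.76  1.45 -0.63] [ 0.28 -0.81 -0.03] 0.1963374431258554
0.24 0.3 0.3 [ 0.4705 -0.0088  0.2263] [-0.0069  0.0112  0.    ] 0.1
0.28 0.2 0.3 [ 0.467  -0.022   0.2263] [-0.0152  0.0221  0.    ] 0.2
0.28 0.12 0.3 [ 0.4691 -0.0348  0.2263] [-0.0183  0.0346  0.    ] 0.28
0.28 0.03 0.3 [ 0.4702 -0.0493  0.2263] [-0.0229  0.0484  0.    ] 0.37
0.28 -0.062 0.3 [ 0.4699 -0.0642  0.2263] [-0.029  0.062  0.   ] 0.462
```

Request:
play_rows --steps '[-0.0035,0.0055,0,0.05,-0.007,0.011,0,0.1,-0.011,0.0165,0,0.15,-0.015,0.022,0,0.2,-0.017,0.028,0,0.24,-0.0185,0.0345,0,0.28,-0.0205,0.0415,0,0.325,-0.023,0.0485,0,0.37,-0.026,0.055,0,0.415,-0.029,0.062,0,0.462]'

```text
time: 7.08
tool_pos: [0.4702, -0.0658, 0.2282]
tcp_rot: [3.14, -0.096, -0.001]
wrist_force: [3.3, 0.9, -0.1]
width: 0.195
grip_force: 29.9
```

```bash
python3 - <<'E'
from plan import *
from workcell import bot
import cv2,pickle
d={n:bot.read_camera(n) for n in("scene","top","wrist")};pickle.dump(d,open('d1.pkl','wb'))
s=bot.read_state();print(s["time"],s["tool_pos"].round(4),s["wrist_force"].round(2),to_tool(s,[0,0,0],0)[2])
a=d["top"]["pixels"][170:260,170:270];b=d["scene"]["pixels"][115:225,130:240]
cv2.imwrite('pics/m1.png',np.hstack([cv2.resize(x,(400,int(400*x.shape[0]/x.shape[1])),interpolation=cv2.INTER_CUBIC)[:360] for x in(a,b)]))
E
```

```text
7.225 [ 0.4702 -0.0657  0.2282] [ 3.13 -0.74 -0.35] -0.059
```

View pics/m1.png

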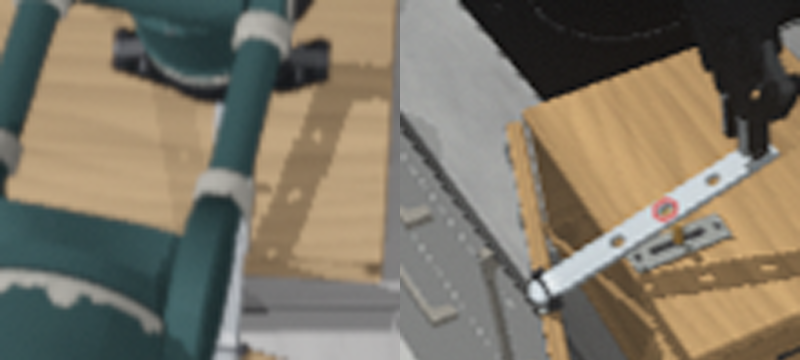

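The bar is tipped above the keeper with the door ajar. In the scene half, the red hole is at crop (264,209) and the peg top just below and right at about (277,228). I'll check both against the model.

```bash
python3 - <<'E'
from plan import *
from scipy.optimize import least_squares,brentq
import pickle
d=pickle.load(open('d1.pkl','rb'));S=d["scene"]
c=lambda u,v:np.array([130+(u+.5)/3.636-.5,115+(v+.5)/3.636-.5])
g=np.array([.4702,-.0657]); gz=.2302
off=.033
tau=brentq(lambda t:.1465+.178*np.sin(t)+off*np.cos(t)-gz,0,.6)
rr=.178*np.cos(tau)-off*np.sin(tau)
th=brentq(lambda t:np.linalg.norm(g-piv(t))-rr,.1,.6)
P=piv(th);u=(g-P)/rr;print("tau,th,P,phi",tau,th,P,np.arctan2(u[1],u[0]),"thp",thp)
def hole(s,o=.0025): 
    r=s*np.cos(tau)-o*np.sin(tau);return np.r_[P+r*u,.1465+s*np.sin(tau)+o*np.cos(tau)]
for s,px in [(.06,(218,241)),(.1,(264,209)),(.14,(312,180))]: print(s,proj(S,hole(s)).round(1),c(*px).round(1))
print("pegtop",proj(S,np.r_[peg,.1595]).round(1),c(277,228).round(1),"pivot",proj(S,hole(0)).round(1),c(141,288).round(1))
d0=pickle.load(open('d0.pkl','rb'))["scene"]; print("peg d0 pred",proj(d0,np.r_[peg,.1595]).round(1))
E
python3 - <<'E'
import sys;sys.path.insert(0,'.')
import pickle,cv2,numpy as np
a=pickle.load(open('d0.pkl','rb'));b=pickle.load(open('d1.pkl','rb'))
A=cv2.resize(a["top"]["pixels"][200:240,215:245],(300,400),interpolation=cv2.INTER_CUBIC)
B=cv2.resize(b["scene"]["pixels"][155:195,180:225],(450,400),interpolation=cv2.INTER_CUBIC)
cv2.imwrite('pics/peg.png',np.hstack([A,B]))
E
```

```text
tau,th,P,phi 0.29732746683388683 0.27224813068469167 [ 0.31005931 -0.05464241] -0.06893982321279682 thp 0.25531178351838935
0.06 [189.7 180.4] [189.6 180.9]
0.1 [202.9 171.8] [202.2 172.1]
0.14 [215.9 163.4] [215.4 164.1]
pegtop [206.3 175.9] [205.8 177.3] pivot [169.9 193.3] [168.4 193.8]
peg d0 pred [206.3 175.9]
```

View pics/peg.png

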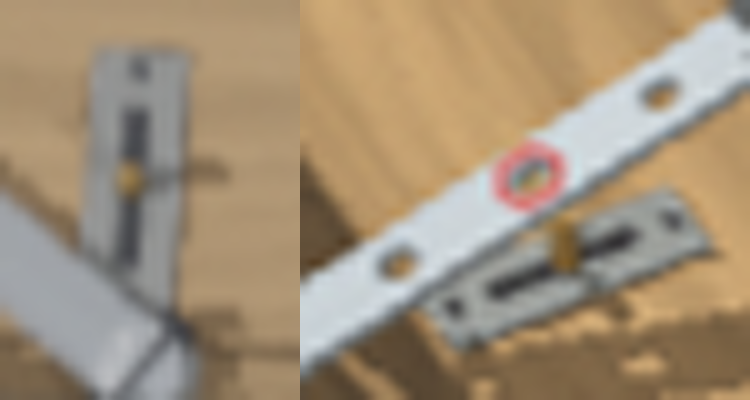

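The peg and hole agree with the model to about 1 mm. I'll work out the approach to just above the peg.

```bash
python3 - <<'E'
from plan import *
from workcell import bot
s=bot.read_state()
cmd=np.array([.4702,-.0657,.2282]);h=-.059
R=np.array([[np.cos(h),np.sin(h),0],[np.sin(h),-np.cos(h),0],[0,0,-1]])
for tau in(.3,.25,.2,.18,.165,.155,.12,.08,.04,0):
    v=peg-piv(thp); a=np.array([np.cos(phip),np.sin(phip)])
    # hole underside centred on the peg at this tau
    rh=.1*np.cos(tau)+.0025*np.sin(tau)
    th=brentq(lambda t:np.linalg.norm(piv(t)-peg)-rh,.05,.6); a=(peg-piv(th))/rh
    k=np.r_[piv(th)+(.178*np.cos(tau)-.033*np.sin(tau))*a,.1445+.178*np.sin(tau)+.033*np.cos(tau)]
    print(tau,round(th,3),k.round(4),(R.T@(k-cmd)).round(4))
E
```

```text
0.3 0.236 [ 0.4769 -0.0653  0.2286] [ 0.0067 -0.0008 -0.0004]
0.25 0.242 [ 0.4797 -0.0656  0.2205] [ 0.0095 -0.0006  0.0077]
0.2 0.247 [ 0.4823 -0.0659  0.2122] [ 0.0121 -0.0005  0.016 ]
0.18 0.249 [ 0.4833 -0.0661  0.2088] [ 0.0131 -0.0004  0.0194]
0.165 0.25 [ 0.484  -0.0661  0.2063] [ 0.0138 -0.0004  0.0219]
0.155 0.251 [ 0.4845 -0.0662  0.2046] [ 0.0143 -0.0003  0.0236]
0.12 0.253 [ 0.4861 -0.0664  0.1986] [ 0.0159 -0.0003  0.0296]
0.08 0.255 [ 0.4878 -0.0665  0.1916] [ 0.0176 -0.0002  0.0366]
0.04 0.255 [ 0.4894 -0.0667  0.1846] [ 0.0192 -0.0002  0.0436]
0 0.255 [ 0.4908 -0.0667  0.1775] [ 0.0207 -0.0002  0.0507]
```

Request:
play_rows --steps '[0.003,0,0.002,0,0.006,-0.0005,0.005,0,0.009,-0.0005,0.008,0,0.011,-0.0005,0.012,0,0.012,-0.0005,0.016,0,0.013,-0.0005,0.019,0,0.013,-0.0005,0.019,0]'

```text
time: 8.1
tool_pos: [0.4831, -0.0654, 0.2089]
tcp_rot: [-3.14, 0.091, 0.001]
wrist_force: [4.7, -0.5, 1.4]
width: 0.201
grip_force: 30.1
```

```bash
python3 - <<'E'
from plan import *
from workcell import bot
import cv2,pickle
d={n:bot.read_camera(n) for n in("scene","wrist")};pickle.dump(d,open('d2.pkl','wb'))
s=bot.read_state();print(s["time"],s["tool_pos"].round(4),s["wrist_force"].round(2),to_tool(s,[0,0,0],0)[2])
a=d["scene"]["pixels"][155:195,180:225];b=d["wrist"]["pixels"][180:340,200:310]
cv2.imwrite('pics/m2.png',np.hstack([cv2.resize(a,(450,400),interpolation=cv2.INTER_CUBIC),cv2.resize(b,(275,400),interpolation=cv2.INTER_CUBIC)]))
E
```

```text
8.2 [ 0.4831 -0.0654  0.2091] [ 3.89 -0.66  1.75] -0.058
```

View pics/m2.png

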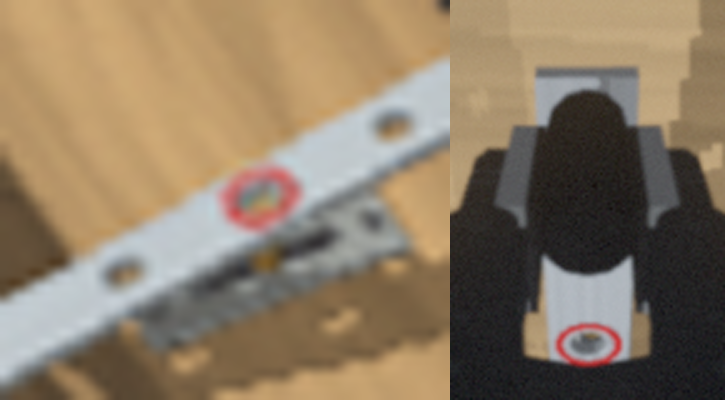

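The red hole at crop (260,197) sits straight above the peg foot at (265,258). Feeling downwards.

Request:
play_rows --steps '[0.0005,0,0.0015,0,0.001,0,0.003,0,0.0012,0,0.0045,0,0.0015,0,0.006,0,0.0015,0,0.006,0]'

```text
time: 8.82
tool_pos: [0.4847, -0.0656, 0.2031]
tcp_rot: [3.14, -0.091, -0.0]
wrist_force: [4.0, 0.4, 2.2]
width: 0.199
grip_force: 30.1
```

Request:
play_rows --steps '[0.0003,0,0.001,0,0.0005,0,0.002,0,0.0008,0,0.003,0,0.0008,0,0.003,0]'

```text
time: 9.32
tool_pos: [0.4855, -0.0656, 0.2001]
tcp_rot: [-3.14, 0.091, 0.0]
wrist_force: [3.8, -1.1, 2.8]
width: 0.197
grip_force: 30.1
```

Request:
play_rows --steps '[0.0003,0,0.0015,0,0.0008,0,0.003,0,0.0012,0,0.005,0,0.0015,0,0.006,0,0.0015,0,0.006,0]'

```text
time: 9.95
tool_pos: [0.4868, -0.0657, 0.194]
tcp_rot: [3.14, -0.091, -0.001]
wrist_force: [2.5, -0.3, 2.2]
width: 0.194
grip_force: 30.1
```

```bash
python3 - <<'E'
from plan import *
from workcell import bot
import cv2,pickle
d={n:bot.read_camera(n) for n in("scene","wrist")};pickle.dump(d,open('d3.pkl','wb'))
s=bot.read_state();print(s["time"],s["tool_pos"].round(4),s["wrist_force"].round(2),s["torque"].round(2))
a=d["scene"]["pixels"][145:205,150:240]
cv2.imwrite('pics/m3.png',cv2.resize(a,(780,520),interpolation=cv2.INTER_CUBIC))
E
```

```text
10.05 [ 0.4868 -0.0657  0.1941] [ 2.56 -0.89  1.41] [-0.07 -0.06  0.03]
```

View pics/m3.png

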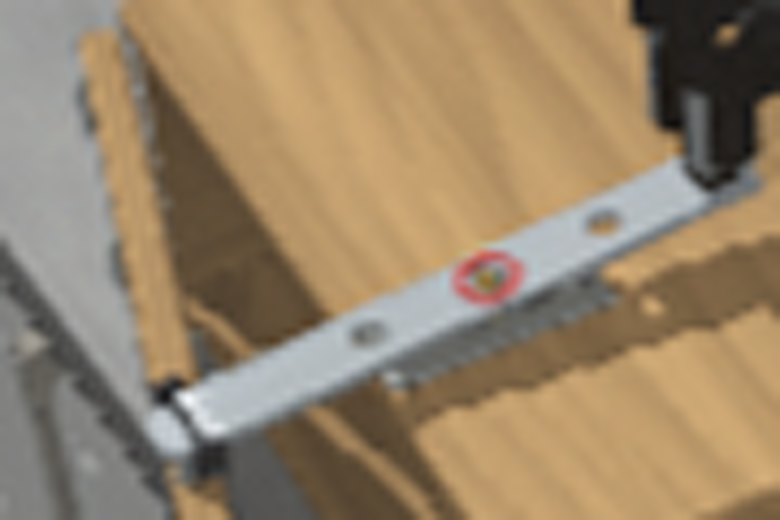

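Brass shows inside the red ring at (490,275), and the x force has dropped from 3.9 to 2.5 N, so the peg is in the hole. Continuing down.

Request:
play_rows --steps '[0.0005,0,0.002,0,0.001,0,0.004,0,0.0015,0,0.006,0,0.002,0,0.008,0,0.002,0,0.008,0]'

```text
time: 10.68
tool_pos: [0.4888, -0.0659, 0.1858]
tcp_rot: [3.14, -0.091, -0.001]
wrist_force: [1.4, -2.2, 1.6]
width: 0.201
grip_force: 30.1
```

Request:
play_rows --steps '[0.0004,0,0.0015,0,0.0008,0,0.003,0,0.0012,0,0.0045,0,0.0015,0,0.006,0,0.0015,0,0.006,0]'

```text
time: 11.3
tool_pos: [0.4902, -0.0659, 0.1798]
tcp_rot: [3.14, -0.091, -0.002]
wrist_force: [-1.0, -1.8, 1.5]
width: 0.197
grip_force: 30.1
```

Request:
play_rows --steps '[0,0,0.001,0,0,0,0.002,0,0,0,0.0025,0,0,0,0.0025,0]'

```text
time: 11.8
tool_pos: [0.4906, -0.0659, 0.1779]
tcp_rot: [3.14, -0.091, 0.0]
wrist_force: [-1.6, -1.7, 3.0]
width: 0.2
grip_force: 30.4
```

Request:
play_rows --steps '[0,0,0.0005,0,0,0,0.001,0,0,0,0.001,0]'

```text
time: 12.18
tool_pos: [0.4908, -0.066, 0.1769]
tcp_rot: [3.14, -0.091, 0.001]
wrist_force: [-0.6, -1.9, 5.0]
width: 0.199
grip_force: 30.5
```

Contact at the flat height: z force is rising to 5 N at the z where the bar first lay flat. Releasing and backing straight up.

Request:
play_rows --steps '[0,0,0,0,0,0,0,0,0,0,0,0,0,0,0,0,0,0,0,0]' --jaw 100

```text
time: 12.8
tool_pos: [0.4906, -0.0659, 0.1767]
tcp_rot: [-3.14, 0.091, 0.0]
wrist_force: [-0.4, 1.1, -0.4]
width: 0.607
grip_force: 0.0
```

Request:
play_rows --steps '[0,0,-0.01,0,0,0,-0.03,0,0,0,-0.05,0,0,0,-0.08,0,0,0,-0.11,0,0,0,-0.14,0,0,0,-0.14,0,0,0,-0.14,0]'

```text
time: 13.8
tool_pos: [0.4903, -0.0659, 0.3165]
tcp_rot: [-3.14, 0.092, 0.0]
wrist_force: [0.5, -0.2, -1.8]
width: 0.611
grip_force: 0.0
```

```bash
python3 - <<'E'
from plan import *
from workcell import bot
import cv2,pickle
d={n:bot.read_camera(n) for n in("scene","top","wrist")};pickle.dump(d,open('d4.pkl','wb'))
s=bot.read_state();print(s["time"],s["tool_pos"].round(4),s["wrist_force"].round(2))
a=d["scene"]["pixels"][130:210,150:250];b=d["wrist"]["pixels"]
cv2.imwrite('pics/m4.png',np.hstack([cv2.resize(a,(500,400),interpolation=cv2.INTER_CUBIC),cv2.resize(b[150:384,180:340],(274,400),interpolation=cv2.INTER_CUBIC)]))
print("roof plane flat holes pred px in crop")
a_=np.array([np.cos(phip),np.sin(phip)])
for r in(0,.06,.1,.14,.178): 
  for tau in(0,.05): print(r,tau,((proj(d["scene"],np.r_[piv(thp)+r*a_,.149+r*tau])-[150,130]+.5)*5).round(0))
E
```

```text
13.95 [ 0.4898 -0.0658  0.3153] [-0.19 -0.61 -0.07]
roof plane flat holes pred px in crop
0 0 [110. 317.]
0 0.05 [110. 317.]
0.06 0 [216. 274.]
0.06 0.05 [216. 270.]
0.1 0 [286. 246.]
0.1 0.05 [285. 239.]
0.14 0 [353. 219.]
0.14 0.05 [353. 210.]
0.178 0 [416. 194.]
0.178 0.05 [415. 182.]
```

View pics/m4.png

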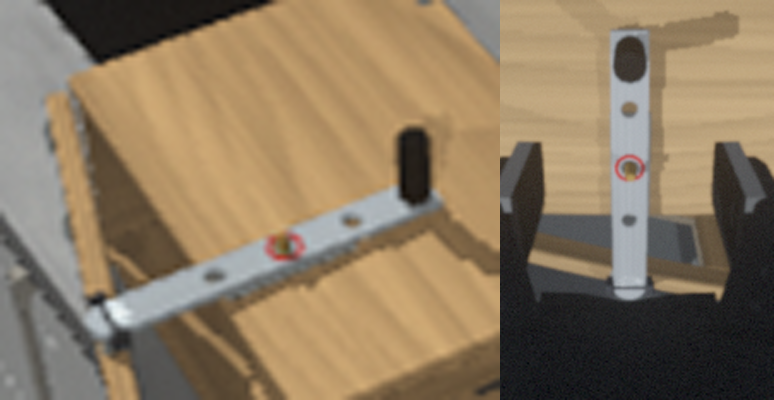

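The bar looks flat: holes at (215,275), (284,245) and (351,220), matching the flat prediction within 1-2 px. Brass shows in the red ring and the door is held ajar. As a check that it is fully home, I'll press the knob's top lightly with closed fingers.

Request:
play_rows --steps '[0,0,0.03,0,0,0,0.06,0,0,0,0.085,0,0,0,0.1,0,0,0,0.1,0,0,0,0.1,0]' --jaw 255

```text
time: 14.7
tool_pos: [0.4912, -0.0661, 0.2177]
tcp_rot: [3.14, -0.091, 0.002]
wrist_force: [0.4, 0.2, 0.4]
width: 0.0
grip_force: 0.0
```

Request:
play_rows --steps '[0,0,0.003,0,0,0,0.006,0,0,0,0.0065,0,0,0,0.0065,0]'

```text
time: 15.2
tool_pos: [0.4906, -0.0659, 0.2103]
tcp_rot: [-3.14, 0.091, 0.0]
wrist_force: [0.5, 0.6, 0.6]
width: -0.002
grip_force: 0.0
```

Request:
play_rows --steps '[0,0,0.001,0,0,0,0.002,0,0,0,0.002,0]'

```text
time: 15.58
tool_pos: [0.4905, -0.0659, 0.2081]
tcp_rot: [-3.14, 0.091, 0.0]
wrist_force: [0.0, 0.4, -0.2]
width: 0.0
grip_force: 0.0
```

Request:
play_rows --steps '[0,0,0.0005,0,0,0,0.001,0,0,0,0.001,0]'

```text
time: 15.95
tool_pos: [0.4905, -0.0659, 0.2072]
tcp_rot: [3.14, -0.091, -0.0]
wrist_force: [-0.0, -0.0, -0.9]
width: 0.002
grip_force: 0.0
```

Still no contact with the fingertips at z 0.190, so the knob's top is no higher than when the bar lay flat: it is fully home. Retreating and handing in.

Request:
play_rows --steps '[0,0,-0.02,0,0,0,-0.05,0,0,0,-0.08,0,0,0,-0.11,0,0,0,-0.11,0,0,0,-0.11,0]'

```text
time: 16.7
tool_pos: [0.4902, -0.0658, 0.3165]
tcp_rot: [-3.14, 0.091, 0.001]
wrist_force: [0.0, -0.4, 0.1]
width: -0.0
grip_force: 0.0
```

```bash
python3 -c "
from workcell import bot
s=bot.read_state();print(s['time'],s['tool_pos'],s['wrist_force']);print(bot.finish_job())"
```

```text
16.7 [ 0.490209   -0.06584425  0.31646627] [ 0.0005608  -0.3640794   0.11005986]
the job is handed in; nothing more can be done
None
```

The job is handed in at 16.7 s: the red-ringed hole is over the peg, the bar lies flat and holds the door ajar at about 0.25 rad (estimated), and the arm is clear; the mug, jar and shaker were not approached.

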